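# Latch the blue rock-sample case

## Task

Fasten the draw latch on top of the blue rock-sample case: flip its steel claw forward so that the claw's cross bar drops behind the yellow keeper on the lid, then swing the red-ended lever back the other way and press it fully down flat, so that it draws the lid home and stays down. Do not touch the grey case.

Things in the scene. Friction and masses are not known exactly. Their poses are not given: they have to be found in the camera images.
- blue_case: Blue case, fixed, top face at z 55 mm, 130 wide in y, x from -110 to 130. Origin on the underside; x runs from lever to keeper, yaw within 0.4 rad of world. Latch on the top along y = 0. Lever pivot at x -30, z 69, axis y. Yellow keeper on the sliding lid, 24 wide, 15 high, far face undercut, far lip at x 30 to 33 until the latch draws the lid about 7 mm to -x against a 6 N spring.
- blue_claw_bar (a point): Middle of the steel cross bar (46 mm long, 8 thick) of the blue claw: two straps, 79 mm from bar to their pin, which crosses the lever 25 mm from the lever pivot. Starts leaning back past upright, bar 150 to 175 mm above the bench; pushed to case +x past upright (0.3 N) it falls onto the lid beyond the keeper, x 40 to 50, 4 mm above the top face. Latched it is at x 24.
- blue_lever (a joint): Lever of the blue case, 66 mm from pivot to red end, 23 wide, 5 thick, passes between the claw's straps. 0 rad = shut at its stop, along case -x, dipping 8 degrees, end 60 mm above the bench; 1.70 = upright, end 135 mm up; more leans to the keeper, stop 1.98. Starts 1.7 to 1.88. Stays where left (1 N); hooked, it needs up to 4 N at the red end, dead centre at 0.3, then stays down.
- grey_case: Grey case, built just like the blue one with its latch also open; not to be touched. Fixed. Origin and axes as for the blue case. The two stand side by side on the bench, about 0.3 m between centres, in either order.

How it is judged:
By the outcome, as a careful person would: the job done as asked, in the order asked, and still so for the second after the job is handed in, with the robot touching nothing.
It also fails if it takes over 38 s, if anything falls off the work surface, if the arm or the gripper's body presses on something with over 40 N, if the wrist force passes 120 N, or if a joint passes its speed limit or range.

## Robot

A 6-joint arm with a two-finger parallel gripper is mounted at the origin on the work surface. World frame = base frame: x ahead of the robot, y to its left, z up, the work surface at z = 0. Lengths are in mm, angles in degrees, forces in N, time in s.
With the tool pointing down it reaches from about 300 to 850 mm from the base axis. Payload 4.2 kg.
Tool frame: the origin (TCP) lies on the centre line of the jaws, within the pads' length; the fingertips stand 11 mm ahead of it and the grasp point (between the pads) lies 8 mm behind it; z points along the fingers, y is the line along which they close (so a half turn about z gives the same grasp; the last joint's range is limited). The gripper opens to 91 mm and grips with 3 to 60 N. Pads are 32 mm wide; open, the fingers measure 118 mm over their backs; the gripper's body (76 mm by 178 mm) begins 60 mm behind the grasp point.
Start: joints at [-75.86, 18.312, 89.639, -0, 72.044, -1.146], TCP at [151.599, -554.671, 224.976] pointing down, gripper open.
Joint ranges: [-177.97, 177.97], [-48.28, 115.42], [12.27, 149.76], [-77.06, 257.06], [2.81, 150.46], [-146.56, 146.56]. Speed limits (degrees/s): [147.25, 147.25, 180, 180, 180, 180].

## Interface

Orientations are given as [roll, pitch, yaw] about the fixed x, y, z axes, in that order (R = Rz(yaw) Ry(pitch) Rx(roll)).
In Python, from workcell import env, grab_frame, camera_model, models gives the robot as it stands.
- The arm moves only by the shell command python3 -m crank 'ROWS' [FORCE]. ROWS is text: rows parted by semicolons, each of 7 numbers parted by spaces: the closure, from -1 (fully open) to 1 (shut), so that 0 is half open, then the shift along the tool's x, y, z in mm, then the turn, a rotation vector about the tool's x, y, z in degrees. A call has 1 to 10 rows; each row shifts and turns the commanded pose from where the row before left it, along the tool's axes as they then stand; what a row does not reach is not made up. A row lasts 1/8 s, in which the tool goes at most 62.5 mm and 10.7 degrees, less where a joint would pass 70% of its speed; a pose out of reach is approached as far as the arm can. A call is refused whole if a number of a shift passes 62.5 or a number of a turn 10.7, either way. A call with a gripper value outside its range is refused whole. The fingers move at their own pace and stop on an object; FORCE is the grip in N (left out, the last holds). Time passes only in rows, so rows that do not move let the fingers close. It gives the time, the measured TCP pose, the force, the opening and the grip force at its end, in the units of the state.
- env.state(): the state, without advancing time (a new reading comes with each control period).
- grab_frame(name): name is "scene" or "top" or "wrist"; returns the picture (400x640x3 uint8, blue, green, red); there is no depth.
- camera_model(name): a dict with "K" (3x3 intrinsics, pixels), "R" (3x3) and "t" (3): a world point X has camera coordinates R X + t; the wrist camera has in their place "mount" (4x4, takes a point from camera to tool coordinates, whose origin is the TCP and whose axes are the flange's). Camera axes: x right, y down, z forward; pixel columns grow to the right and rows downward; lengths in mm; the calibration is good to about 2 mm. A picture is of the moment at which its call begins: read the wrist's pose just before it. camera_model takes no time and is no camera call.
- env.job_done(): hands the job in; it is judged then, once.
Trained networks look in the newest picture that a camera, given by its name, has taken for a name from the list of things; names that differ only in an ending like _2 or _b are one class to them, and where a whole thing is asked for, a point or a joint stands for the part that bears it (a point fixed in the world has none). Each returns a list of dicts, best first, with "p" (0 to 1); they miss things now and then, are a little off and sometimes report something else, mostly with a low value. They report only what shows in the picture. A call takes as long as a camera call.
- models.search_frame(name, camera): "point" ([x, y, z] in mm, in world coordinates, good to about 4 mm: the middle of the surface that is visible of it).
The state is a dict: "time_s": time; "qpos": joint angles; "qvel": joint speeds; "effort": joint torques, N m; "ee_pos": TCP position; "ee_rot": TCP orientation; "force": force on the tool from outside, world axes, zero at the start; "torque": the same for the moment, N m; "gripper_width": finger opening in mm; "gripper_force": force on a finger pad.
Only numpy, scipy, OpenCV 4.12 (cv2) and the standard library are available. Lean on these libraries where they do the work, as an engineer would, in place of code of your own. Each camera call takes 0.05 s, during which the arm holds its last target. There are 200 camera calls.

## Working session

There is one attempt and no reset: what is moved stays moved. The work goes in short steps, Python scripts to look and compute and a shell command to move; the robot and the scene stay as the last step left them, time stands still between calls to the robot, and variables do not carry over. Pictures are saved under pics/ and viewed, at most 10 in all, crops included, and the job is handed in when it is done.

```bash
mkdir -p pics; ls
python3 - <<'E'
from workcell import env, grab_frame, camera_model, models
import cv2,numpy as np
for c in ("top","scene"):
    im=grab_frame(c); cv2.imwrite(f"pics/{c}0.png",im)
    for n in ("blue_case","blue_claw_bar","blue_lever","grey_case"):
        print(c,n,[(np.round(d["point"]),round(d["p"],2)) for d in models.search_frame(n,c)[:3]])
s=env.state();print(s["time_s"],s["ee_pos"],s["ee_rot"])
E
```

```text
pics
top blue_case [(array([ 604., -136.,   57.]), 0.75)]
top blue_claw_bar [(array([ 550., -151.,  171.]), 0.61)]
top blue_lever [(array([ 565., -152.,  133.]), 0.76)]
top grey_case [(array([561., 159.,  57.]), 0.57)]
scene blue_case [(array([ 634., -125.,   54.]), 0.72)]
scene blue_claw_bar [(array([ 549., -152.,  152.]), 0.94)]
scene blue_lever [(array([ 567., -146.,  126.]), 0.71)]
scene grey_case [(array([589., 169.,  54.]), 0.75)]
0.5 [ 151.59891377 -554.66712906  224.95525635] [1.79996503e+02 1.19464349e-03 1.52871872e+01]
```

View pics/top0.png

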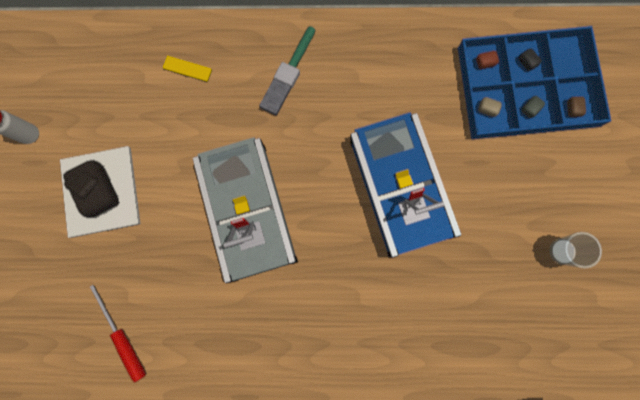

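View pics/scene0.png

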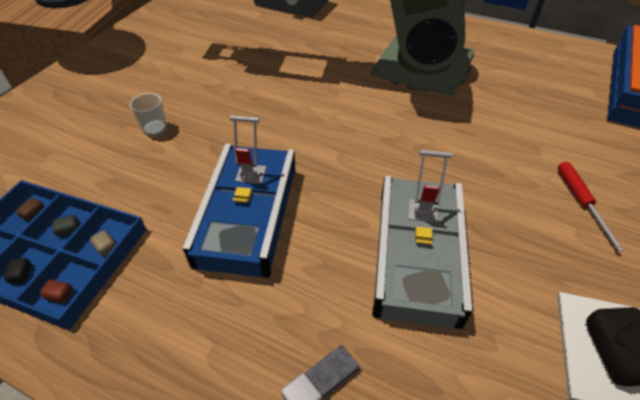

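```bash
cat > h.py <<'E'
from workcell import env, grab_frame, camera_model, models
import cv2,numpy as np
def ray(c,px,z):
    m=camera_model(c);K,R,t=map(np.array,(m["K"],m["R"],m["t"]));C=-R.T@t
    d=R.T@np.linalg.inv(K)@np.array([px[0],px[1],1.]);return C+d*(z-C[2])/d[2]
def tri(a,pa,b,pb):
    A=[];y=[]
    for c,p in ((a,pa),(b,pb)):
        C=ray(c,p,0);d=ray(c,p,100)-C;d/=np.linalg.norm(d);P=np.eye(3)-np.outer(d,d);A.append(P);y.append(P@C)
    return np.linalg.lstsq(np.vstack(A),np.hstack(y),rcond=None)[0]
E
python3 - <<'E'
from h import *
im=cv2.imread("pics/top0.png");hsv=cv2.cvtColor(im,cv2.COLOR_BGR2HSV)
roi=np.zeros(im.shape[:2],np.uint8);roi[105:262,340:465]=255
b=cv2.inRange(hsv,(100,120,40),(125,255,255));w=cv2.inRange(hsv,(0,0,170),(180,60,255))
m=cv2.morphologyEx((b|w)&roi,cv2.MORPH_OPEN,np.ones((3,3)))
r=cv2.minAreaRect(cv2.findNonZero(m));bx=cv2.boxPoints(r);print(r)
P=np.array([ray("top",p,55) for p in bx]);print(P.round(1));print(P.mean(0),np.linalg.norm(np.diff(P,axis=0),axis=1))
y=cv2.inRange(hsv,(20,150,100),(35,255,255))&roi;yc=cv2.findNonZero(y)[:,0].mean(0);print("keeper",yc,ray("top",yc,70))
s=cv2.imread("pics/scene0.png");y=cv2.inRange(cv2.cvtColor(s,cv2.COLOR_BGR2HSV),(20,150,100),(35,255,255));y[:,300:]=0;ys=cv2.findNonZero(y)[:,0].mean(0);print(ys,tri("top",yc,"scene",ys))
a=cv2.resize(im[130:240,340:470],None,fx=5,fy=5,interpolation=cv2.INTER_CUBIC);cv2.imwrite("pics/c1.png",a)
E
```

```text
((405.60003662109375, 182.80001831054688), (132.18319702148438, 72.09992218017578), 71.56504821777344)
[[ 704.8  -38.4   55. ]
 [ 749.5 -168.4   55. ]
 [ 511.2 -237.6   55. ]
 [ 469.6 -113.2   55. ]]
[ 608.76283512 -139.39899769   55.        ] [137.50157367 248.22406518 131.14846724]
keeper [403.45812808 178.84729064] [ 610.15281703 -133.94607331   70.        ]
[241.90425532 194.32446809] [ 611.52059868 -134.7528636    62.98284883]
```

View pics/c1.png

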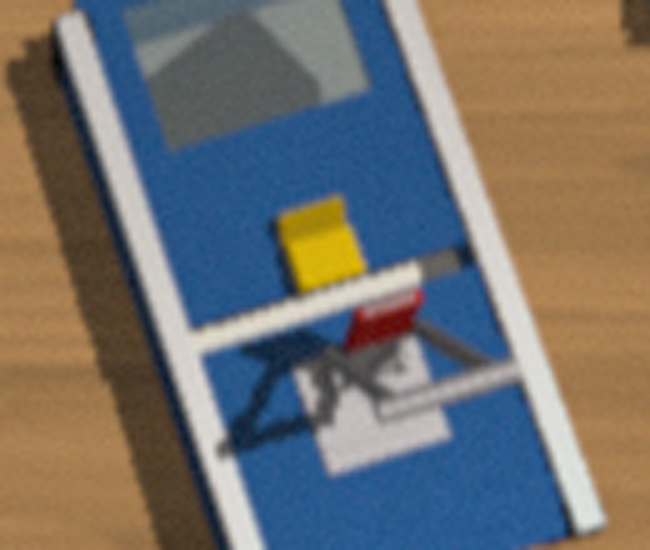

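Run:
```python
from h import *
print("bar",tri("top",(430,207.5),"scene",(244.5,119)))
# rail-free check: keeper corners from crop at z70 ; red lever tip
f=lambda x,y:(340+x/5,130+y/5)
for n,p,z in (("kfarL",(278,214),70),("kfarR",(342,196),70),("leverTopL",(360,303),134),("leverTopR",(424,290),134),("seamL",(200,340),55),("railLtop",(70,20),58),("railRbot",(590,530),58),("railLbot",(245,545),58)):
    print(n,ray("top",f(*p),z).round(1))
print("tip",tri("top",f(392,297),"scene",(243,149)))
m=camera_model("top");print(-np.array(m["R"]).T@np.array(m["t"]))
m=camera_model("wrist");print(np.round(m["mount"],2))
```

```text
bar [ 543.13011871 -158.30980208  164.41891476]
kfarL [ 621.4 -119.9   70. ]
kfarR [ 628.1 -143.3   70. ]
leverTopL [ 576.5 -137.6  134. ]
leverTopR [ 580.9 -158.8  134. ]
seamL [577.3 -92.4  55. ]
railLtop [698.9 -44.9  58. ]
railRbot [ 507.5 -231.7   58. ]
railLbot [ 501.6 -107.4   58. ]
tip [ 577.43816921 -145.9046918   133.00779643]
[448.67126755 -17.0495987  816.56064832]
[[  -0.     -0.97   -0.24   67.17]
 [   1.     -0.     -0.     -1.6 ]
 [   0.     -0.24    0.97 -160.32]
 [   0.      0.      0.      1.  ]]
```

```bash
python3 -m crank '1 44.6 -27.9 0 0 0 0;1 44.6 -27.9 0 0 0 0;1 44.6 -27.9 0 0 0 0;1 44.6 -27.9 0 0 0 0;1 44.6 -27.9 0 0 0 0;1 44.6 -27.9 0 0 0 0;1 44.6 -27.9 0 0 0 0;1 44.6 -27.9 0 0 0 0;1 44.6 -27.9 0 0 0 0;1 44.6 -27.9 0 0 0 -1.2' 10
python3 - <<'E'
from h import *
s=env.state();print(s["ee_pos"],s["ee_rot"])
im=grab_frame("wrist");cv2.imwrite("pics/w1.png",im)
for n in ("blue_claw_bar","blue_lever"): print(n,[(np.round(d["point"]),round(d["p"],2)) for d in models.search_frame(n,"wrist")[:3]])
E
```

```text
time_s: 1.75
ee_pos: [509.4, -166.6, 225.2]
ee_rot: [180.0, -0.0, 16.5]
force: [0.5, -1.1, -0.8]
gripper_width: 0.2
gripper_force: 0.0
[ 509.35956389 -166.57431801  225.16107369] [ 1.79963231e+02 -2.39664645e-02  1.65279213e+01]
blue_claw_bar [(array([ 551., -158.,  174.]), 0.64)]
blue_lever [(array([ 556., -154.,  149.]), 0.96)]
```

View pics/w1.png

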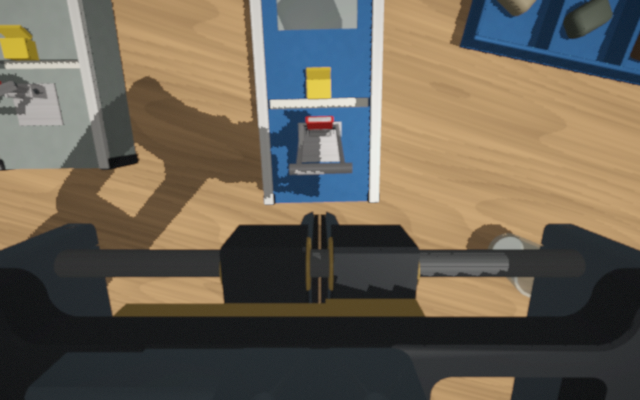

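```bash
python3 -m crank '1 0 0 32 0 0 0;1 0 0 32 0 0 0;1 0 0 0 0 0 0;1 10 0 0 0 0 0;1 8 0 0 0 0 0;1 8 0 0 0 0 0;1 8 0 0 0 0 0;1 8 0 0 0 0 0;1 8 0 0 0 0 0;1 8 0 0 0 0 0'; python3 -m crank '1 6 0 0 0 0 0;1 0 0 0 0 0 0;1 0 0 0 0 0 0;1 -10 0 -40 0 0 0;1 0 0 0 0 0 0'
python3 - <<'E'
from h import *
im=grab_frame("top");cv2.imwrite("pics/t2.png",cv2.resize(im[100:260,330:480],None,fx=3.7,fy=3.7,interpolation=cv2.INTER_CUBIC))
im=grab_frame("scene");cv2.imwrite("pics/s2.png",cv2.resize(im[90:290,170:320],None,fx=3,fy=3,interpolation=cv2.INTER_CUBIC))
print([(np.round(d["point"]),round(d["p"],2)) for d in models.search_frame("blue_claw_bar","scene")[:3]])
E
```

```text
time_s: 3.15
ee_pos: [564.4, -151.3, 160.9]
ee_rot: [180.0, 0.0, 16.5]
force: [0.7, 0.4, 0.2]
gripper_width: 0.1
gripper_force: 0.0
time_s: 3.78
ee_pos: [561.1, -153.4, 204.1]
ee_rot: [179.8, -0.3, 16.5]
force: [1.4, -0.7, 0.5]
gripper_width: 0.1
gripper_force: 0.0
[(array([ 623., -130.,   67.]), 0.75)]
```

View pics/s2.png

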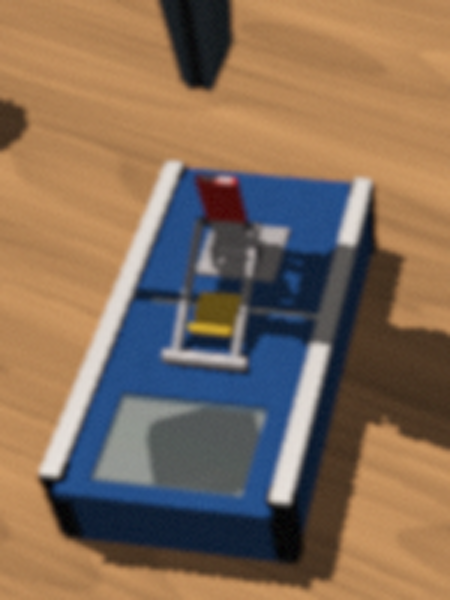

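```bash
python3 -m crank '1 24 -1 0 0 0 0;1 24 0 0 0 0 0;1 0 0 26 0 0 0;1 0 0 26 0 0 0;1 0 0 26 0 0 0;1 0 0 0 0 0 0'
python3 - <<'E'
from h import *
s=env.state();p=s["ee_pos"]-np.array([565.7,-149.1,80]);a=np.radians(16.5);print(p[0]*np.cos(a)+p[1]*np.sin(a),-p[0]*np.sin(a)+p[1]*np.cos(a),p[2],"local cx,cy,tipz")
E
```

```text
time_s: 4.68
ee_pos: [603.7, -137.5, 119.7]
ee_rot: [-179.8, 0.4, 16.5]
force: [-0.8, -0.9, 0.1]
gripper_width: 0.2
gripper_force: 0.0
39.70993484971579 0.3589559122997805 39.687221542723435 local cx,cy,tipz
```

```bash
python3 -m crank '1 -8 0 0 0 0 0;1 -8 0 0 0 0 0;1 -8 0 0 0 0 0;1 -8 0 0 0 0 0;1 -8 0 0 0 0 0;1 -7 0 0 0 0 0;1 -6 0 3 0 0 0;1 -6 0 3 0 0 0;1 0 0 0 0 0 0'
python3 - <<'E'
from h import *
s=env.state();p=s["ee_pos"]-np.array([565.7,-149.1,80]);a=np.radians(16.5);print(p[0]*np.cos(a)+p[1]*np.sin(a),-p[0]*np.sin(a)+p[1]*np.cos(a),p[2],"local cx,cy,tipz")
im=grab_frame("scene");cv2.imwrite("pics/s3.png",cv2.resize(im[70:270,170:320],None,fx=3,fy=3,interpolation=cv2.INTER_CUBIC))
E
```

```text
time_s: 5.8
ee_pos: [548.2, -154.9, 116.5]
ee_rot: [-180.0, 0.1, 16.5]
force: [0.5, -0.6, 0.2]
gripper_width: 0.7
gripper_force: 0.1
-18.42221886614459 -0.6434786112757394 36.54145806450609 local cx,cy,tipz
```

View pics/s3.png

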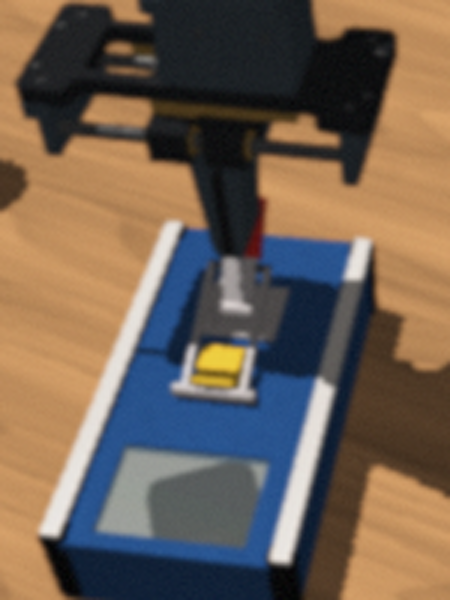

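```bash
python3 -m crank '1 -4 0 5 0 0 0;1 -4 0 5 0 0 0;1 -4 0 4 0 0 0;1 -4 0 4 0 0 0;1 -4 0 3 0 0 0;1 -5 0 4 0 0 0;1 0 0 0 0 0 0'; python3 -m crank '1 -4 0 4 0 0 0;1 -4 0 5 0 0 0;1 -5 0 3 0 0 0;1 -4 0 3 0 0 0;1 0 0 0 0 0 0;1 0 0 0 0 0 0'
python3 - <<'E'
from h import *
s=env.state();p=s["ee_pos"]-np.array([565.7,-149.1,80]);a=np.radians(16.5);print(p[0]*np.cos(a)+p[1]*np.sin(a),-p[0]*np.sin(a)+p[1]*np.cos(a),p[2],"local cx,cy,tipz")
E
```

```text
time_s: 6.72
ee_pos: [524.2, -161.9, 91.4]
ee_rot: [-180.0, 0.1, 16.5]
force: [0.3, -0.2, 0.2]
gripper_width: 0.6
gripper_force: 0.0
time_s: 7.48
ee_pos: [509.0, -166.8, 77.0]
ee_rot: [180.0, -0.0, 16.5]
force: [0.1, -0.2, -0.2]
gripper_width: 0.4
gripper_force: 0.0
-59.396017387758576 -0.8239005364904948 -2.9988594756578806 local cx,cy,tipz
```

```bash
python3 -m crank '1 0 0 2 0 0 0;1 0 0 1 0 0 0;1 0 0 1 0 0 0;1 0 0 0 0 0 0'; python3 -m crank '1 0 0 1 0 0 0;1 0 0 1 0 0 0;1 0 0 0 0 0 0'
```

```text
time_s: 7.98
ee_pos: [509.4, -166.9, 75.7]
ee_rot: [179.9, -0.1, 16.5]
force: [-4.8, 0.7, 18.3]
gripper_width: 0.2
gripper_force: 9.5
time_s: 8.35
ee_pos: [509.4, -166.9, 75.4]
ee_rot: [179.9, -0.1, 16.5]
force: [-8.3, 2.8, 30.7]
gripper_width: 0.6
gripper_force: 15.1
```

Firm stop at tip height 64.5 mm, which matches the shut lever. I'll lift off and check.

```bash
python3 -m crank '1 0 0 -20 0 0 0;1 0 0 -50 0 0 0;1 -30 0 -50 0 0 0;1 -60 0 -20 0 0 0;1 -60 0 0 0 0 0;1 0 0 0 0 0 0;1 0 0 0 0 0 0'
python3 - <<'E'
from h import *
im=grab_frame("top");a=cv2.resize(im[110:260,340:470],None,fx=3,fy=3,interpolation=cv2.INTER_CUBIC)
im=grab_frame("scene");b=cv2.resize(im[130:280,170:300],None,fx=3,fy=3,interpolation=cv2.INTER_CUBIC)
cv2.imwrite("pics/f.png",np.hstack([a,b]))
for n in("blue_claw_bar","blue_lever"):print([(np.round(d["point"]),round(d["p"],2)) for d in models.search_frame(n,"scene")[:3]])
E
```

```text
time_s: 9.22
ee_pos: [366.3, -209.3, 211.0]
ee_rot: [179.9, -0.1, 16.5]
force: [-0.0, -0.4, -0.7]
gripper_width: 0.9
gripper_force: 0.0
[(array([ 602., -135.,   58.]), 0.75)]
[(array([ 564., -148.,   66.]), 0.56)]
```

View pics/f.png

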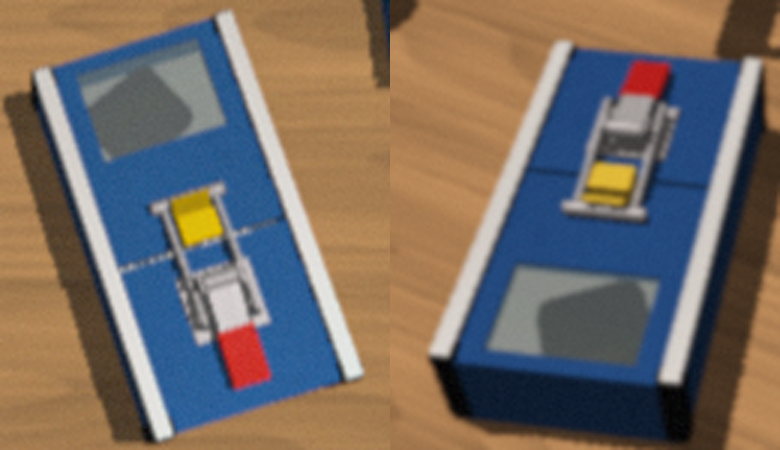

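The pictures show the lever lying flat (red end at 245,355), the bar behind the keeper (190,197) and the lid seam closed.

```bash
python3 -c "
from workcell import env
print(env.job_done())"
```

```text
the job is handed in; nothing more can be done
None
```

The blue case's latch is fastened and the job is handed in at about 9 s: the claw bar is behind the keeper, the lever stayed down flat after I lifted off, and the lid is drawn home; I kept clear of the grey case.

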